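Ease the retaining clip off the spool spindle with a wedge

TASK

The bent spindle of the spool stand is to be replaced, so the black retaining clip must come off it first. Take the white nylon wedge and slide it under the clip along the spindle's flat, following the flat with only a light touch and never by force, until the clip springs off (keep the fingers off the clip while it is still on the spindle). Then lay both the clip and the wedge in the steel parts tray and leave the other things on the bench as they are.

Things in the scene. Friction and masses are not known exactly. Their poses are not given: they have to be found in the camera images.
- stand: fixed aluminium spool stand: base 130 x 100, cheek 64 wide, 137 high at its +x end. From it a steel spindle, diameter 24, points along the stand's own -x (roughly towards the robot); its free end is 66 from the stand's origin, 24.5 before the clip's middle. Its whole top is a milled flat, 19 wide, 88 long, 7 above the centre line. It is bent: from cheek to free end it drops by up to 7 degrees
- clip: black printed omega-shaped clip, 11 long (x, to the cheek), 29 wide, 28 high, 26 g, snapped in a groove. Origin on the spindle's centre line, 104 to 110 above the bench. Rigid back 10.2 to 15.7 above it: gap over the flat 3.2 high, 20 wide; sprung legs hook under the spindle. It rocks on the spindle (its tilt is not the flat's). It springs off when 9 to 13 up, then stands loosely astride the wedge
- wedge: white nylon wedge lying flat on the bench, 109 long: grip block 46 (x) x 16 (y) x 18 high with four thin ridges on top, then a blade along +x, 13 wide, flat below, that tapers from 18 thick at x = 22 to 2 thick at its tip, x = 86 (1 in 4). Origin under the middle of the grip block; about 40 g
- wedge_tip (a point): middle of the wedge's tip edge, on its underside, 86 from the wedge's origin along its +x; the nose is 2 thick with 0.5 chamfers. More than 9 N of the wedge on the spindle marks it (the clip's squeeze alone gives up to 6 N), more than 12 N on the clip cracks it; sliding in takes 3 to 6 N
- tray: open sheet-steel parts tray fixed to the bench, 220 (x) x 160 (y), rim 16 high (18 with its rolled edge), walls and floor 3 thick. Origin: centre of its underside
- sanding_block: bystander: grey sanding block 45 x 68 x 24, loose; origin under its middle
- clip_08: bystander: small black printed U-shaped clip 36 x 15 x 9 lying on the bench, loose (not the clip on the spindle); origin under its middle
- flush_cutter: bystander: small cutting pliers with red handles, 55 x 148 x 13, loose; origin under its middle

How it is judged:
By the outcome, as a careful person would: the job done as asked, in the order asked, and still so for the second after the job is handed in, with the robot touching nothing.
It also fails if it takes over 64 s, if anything falls off the work surface, if the arm or the gripper's body presses on something with over 40 N, if the wrist force passes 120 N, or if a joint passes its speed limit or range.

ROBOT

A 6-joint arm with a two-finger parallel gripper is mounted at the origin on a cart in front of the work surface, level with it; the furniture and walls round the work are solid. World frame = base frame: x ahead of the robot, y to its left, z up, the work surface at z = 0. Lengths are in mm, angles in rad, forces in N, time in s.
With the tool pointing down it reaches from about 350 to 875 mm from the base axis. Payload 15.5 kg.
Tool frame: the origin (TCP) lies midway between the tips of the shut fingers; the grasp point (between the pads) lies 19 mm behind it (arm.pinch_z is the z of the grasp point in the tool frame, in mm); z points along the fingers, y is the line along which they close (so a half turn about z gives the same grasp; the last joint's range is limited). The gripper opens to 85 mm and grips with 20 to 120 N. Pads are 22 mm wide; open, the fingers measure 114 mm over their backs; the gripper's body (76 mm by 85 mm) begins 54 mm behind the grasp point. The pads swing forward as they close: fully open they stand 13 mm farther back than shut.
Start: joints at [1.139, 0.494, 1.345, -0, 1.302, -0.096], TCP at [205.948, 590.095, 231.277] pointing down, gripper open.
Joint ranges: [-2.91, 2.91], [-0.82, 2.16], [0.22, 2.67], [-1.22, 4.37], [0.12, 2.79], [-3.08, 3.08]. Speed limits (rad/s): [1.89, 1.89, 2.57, 3.01, 3.01, 3.01].

INTERFACE

Orientations are given as a unit quaternion [x, y, z, w].
In Python, from cell import arm gives the robot as it stands.
- The arm moves only by the shell command python3 -m creep 'ROWS'. ROWS is JSON, a list of rows, each a list of 3 entries, a list of its own where there are three numbers: the opening, from -1 (shut) to 1 (fully open), then the shift along the tool's x, y, z in units of 30 mm (1.0 is 30 mm), then the turn about the tool's z in units of 6 degrees (1.0 is 6 degrees). A call has 1 to 12 rows; each row shifts and turns the commanded pose from where the row before left it, along the tool's axes as they then stand; what a row does not reach is not made up. A row lasts 1/10 s, in which the tool goes at most 50 mm and 8.59 degrees, less where a joint would pass 70% of its speed; a pose out of reach is approached as far as the arm can. A call is refused whole if a number of a shift passes 1 or a number of a turn 1, either way. A call with a gripper value outside its range is refused whole. The fingers move at their own pace and stop on an object; the grip force is fixed at half the most. Time passes only in rows, so rows that do not move let the fingers close. It gives the time, the measured TCP pose, the force, the opening and the grip force at its end, in the units of the state.
- arm.get_obs(): the state, without advancing time (a new reading comes with each control period).
- arm.capture(name): name is "side" or "top"; returns the picture (420x560x3 uint8, red, green, blue); there is no depth.
- arm.get_calibration(name): a dict with "mtx" (3x3 intrinsics, pixels), "k1" (the pictures are not rectified: a ray, as slopes to the right and down, at radius r is drawn at 1 + k1 r^2 times it, then the intrinsics apply), "rvec" (rotation vector, rad) and "tvec" (3), from world to camera coordinates, as OpenCV has them. Camera axes: x right, y down, z forward; pixel columns grow to the right and rows downward; lengths in mm; the calibration is good to about 2 mm. A picture is of the moment at which its call begins. get_calibration takes no time and is no camera call.
- arm.close_job(): hands the job in; it is judged then, once.
The state is a dict: "t": time; "q": joint angles; "joint_velocities": joint speeds; "joint_efforts": joint torques, N m; "ee_pos": TCP position; "orientation": TCP orientation; "force": force on the tool from outside, world axes, zero at the start; "ft_torque": the same for the moment, N m; "opening": finger opening in mm; "grip_force": force on a finger pad.
Only numpy, scipy, OpenCV 4.12 (cv2) and the standard library are available. Lean on these libraries where they do the work, as an engineer would, in place of code of your own. Each camera call takes 0.05 s, during which the arm holds its last target. There are 200 camera calls.

## Working session

There is one attempt and no reset: what is moved stays moved. The work goes in short steps, Python scripts to look and compute and a shell command to move; the robot and the scene stay as the last step left them, time stands still between calls to the robot, and variables do not carry over. Pictures are saved under pics/ and viewed, at most 10 in all, crops included, and the job is handed in when it is done.

```bash
ls; mkdir -p pics; cat > h.py <<'E'
import numpy as np, cv2
from cell import arm
def cal(n):
    c=arm.get_calibration(n); R=cv2.Rodrigues(np.array(c["rvec"],float))[0]
    return np.array(c["mtx"],float),float(c["k1"]),R,np.array(c["tvec"],float).ravel()
def ray(n,uv):
    K,k,R,t=cal(n); d=np.linalg.solve(K,[uv[0],uv[1],1])[:2]; s=d.copy()
    for _ in range(30): s=d/(1+k*(s@s))
    v=R.T@np.array([s[0],s[1],1]); return -R.T@t, v/np.linalg.norm(v)
def onz(n,uv,z):
    o,v=ray(n,uv); return o+v*(z-o[2])/v[2]
def proj(n,p):
    K,k,R,t=cal(n); c=R@np.array(p,float)+t; s=c[:2]/c[2]; s=s*(1+k*(s@s)); return (K@[s[0],s[1],1])[:2]
def tri(a,b):
    (o1,v1),(o2,v2)=ray("side",a),ray("top",b)
    s=np.linalg.lstsq(np.c_[v1,-v2],o2-o1,rcond=None)[0]; p,q=o1+s[0]*v1,o2+s[1]*v2
    return (p+q)/2,np.linalg.norm(p-q)
def snap(n,f,crop=None,k=1):
    im=arm.capture(n); cv2.imwrite(f"pics/{f}_full.png",im[...,::-1])
    if crop: x0,y0,x1,y1=crop; im=im[y0:y1,x0:x1]
    im=cv2.resize(im,None,fx=k,fy=k,interpolation=cv2.INTER_CUBIC); cv2.imwrite(f"pics/{f}.png",im[...,::-1]); return im
E
python3 - <<'E'
from h import *
a=arm.capture("side");b=arm.capture("top")
cv2.imwrite("pics/s0.png",a[...,::-1]);cv2.imwrite("pics/t0.png",b[...,::-1])
for n in("side","top"):
    K,k,R,t=cal(n);print(n,K[0,0],K[1,1],k,-R.T@t,R[2])
print(arm.get_obs(),arm.pinch_z)
E
```

```text
pics
side 434.30451806565634 434.30451806565634 -0.10356976090502346 [ -24.23434748 -839.94124918  563.38767616] [ 0.49930245  0.76483381 -0.40709496]
top 476.53227956672276 476.53227956672276 -0.13121754360653018 [ 305.16954369   42.37504601 1404.67334128] [ 0.19415112 -0.01589216 -0.98084289]
{'t': 0.1, 'q': array([ 1.13951101e+00,  4.94142714e-01,  1.34608582e+00, -1.11891183e-05,
        1.30253530e+00, -9.55138354e-02]), 'joint_velocities': array([ 0.00089487, -0.00145551, -0.00238858,  0.00072487, -0.00087163,
        0.0016231 ]), 'joint_efforts': array([ 3.99505516e-03, -8.83592820e+01, -3.84562826e+01,  4.41053351e-05,
        5.22967675e-03, -2.07357323e-05]), 'ee_pos': array([205.79926769, 589.77890647, 230.74077932]), 'orientation': array([ 1.67096695e-01,  9.85940339e-01, -5.66799521e-04, -1.47259737e-04]), 'force': array([-0.26303117,  0.36473285,  0.74542288]), 'ft_torque': array([-0.09295677, -0.01584814, -0.01799448]), 'grip_force': 0.0, 'opening': 85.68463828388734} -18.700000000000003
```

View pics/s0.png

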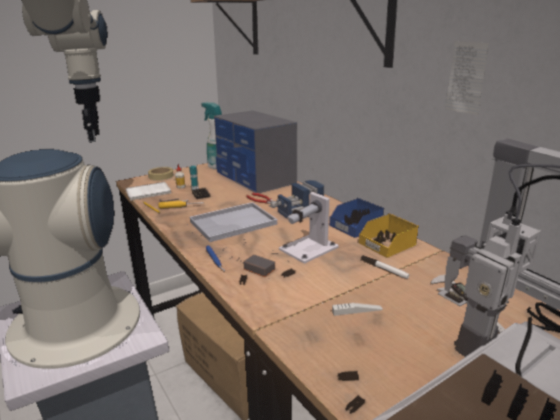

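View pics/t0.png

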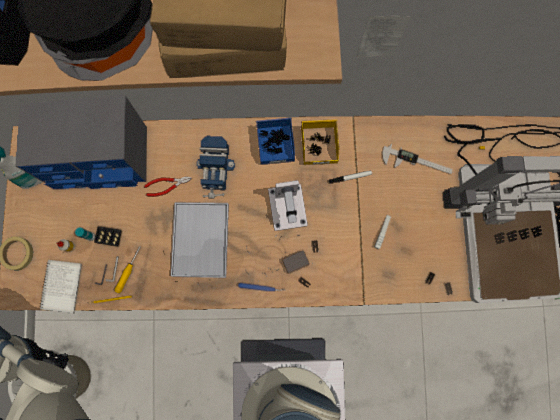

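The side view shows the wedge at about (357,309), the stand at (310,235) with the spindle end at (295,215), the tray at (233,221). In the top view the wedge is at (383,232), the stand at (288,205), the tray at (200,240). Next I zoom into both.

```bash
python3 - <<'E'
from h import *
s=cv2.imread("pics/s0.png");t=cv2.imread("pics/t0.png")
def c(im,x0,y0,x1,y1,k,wh):
    return cv2.resize(cv2.resize(im[y0:y1,x0:x1],None,fx=k,fy=k,interpolation=cv2.INTER_CUBIC),wh)
A=c(s,270,180,350,270,1,(400,450)) if 0 else cv2.resize(s[185:265,275:345],(350,400),interpolation=cv2.INTER_CUBIC)
B=cv2.resize(t[170:240,255:325],(400,400),interpolation=cv2.INTER_CUBIC)
C=cv2.resize(s[290:325,320:395],(375,175),interpolation=cv2.INTER_CUBIC)
D=cv2.resize(t[205:255,365:405],(140,175),interpolation=cv2.INTER_CUBIC)
o=np.zeros((575,750,3),np.uint8);o[:400,:350]=A;o[:400,350:]=B;o[400:,:375]=C;o[400:,400:540]=D
cv2.imwrite("pics/z0.png",o)
# wedge mask
for n,im,(x0,y0,x1,y1) in(("side",s,(322,296,392,324)),("top",t,(368,208,400,252))):
    g=im[y0:y1,x0:x1].astype(int); hsv=cv2.cvtColor(im[y0:y1,x0:x1],cv2.COLOR_BGR2HSV)
    m=((hsv[...,1]<60)&(hsv[...,2]>130)).astype(np.uint8)
    cs=max(cv2.findContours(m,0,2)[0],key=cv2.contourArea); p=cs[:,0]+[x0,y0]
    r=cv2.minAreaRect(p.astype(np.float32)); print(n,len(p),r,cv2.contourArea(cs))
    bx=cv2.boxPoints(r)
    for q in bx: print(q,onz(n,q,0).round(1),onz(n,q,18).round(1))
E
```

```text
side 30 ((356.46337890625, 307.1707458496094), (10.822290420532227, 48.81073760986328), 83.6598129272461) 380.5
[331.6097  304.48782] [ 490.7 -244.8    0. ] [ 474.2 -263.8   18. ]
[380.12192 299.09756] [ 591.9 -291.1    0. ] [ 572.2 -308.7   18. ]
[381.31705 309.85367] [ 565.6 -321.2    0. ] [ 546.7 -337.8   18. ]
[332.80484 315.24393] [ 468.5 -275.9    0. ] [ 452.7 -293.9   18. ]
top 48 ((382.919677734375, 231.47079467773438), (5.126145839691162, 34.43061065673828), 19.983104705810547) 124.5
[374.62772 246.77371] [ 474.2 -267.7    0. ] [ 472.  -263.7   18. ]
[386.39413 214.41605] [ 571.7 -310.2    0. ] [ 568.3 -305.6   18. ]
[391.21164 216.16788] [ 566.  -324.6    0. ] [ 562.6 -319.9   18. ]
[379.44522 248.52554] [ 468.5 -281.9    0. ] [ 466.4 -277.8   18. ]
```

View pics/z0.png

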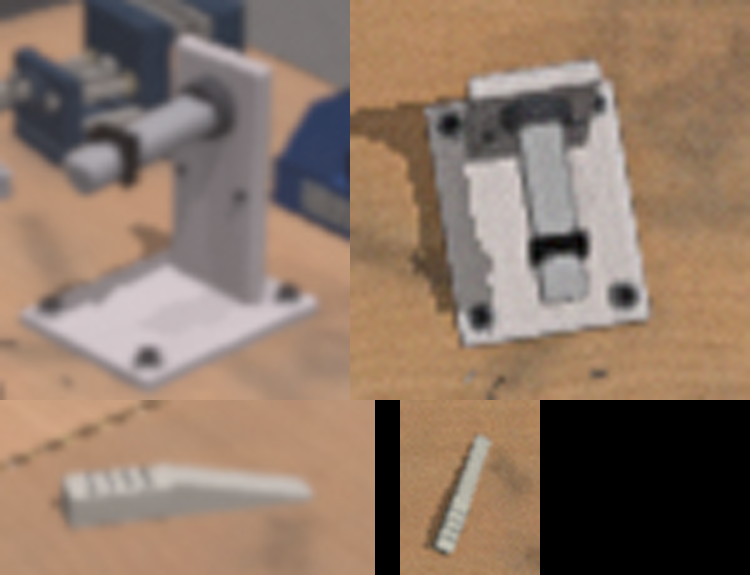

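Zoomed: the clip sits at about (300,216) in the side view and (291,213) in the top view. The flat's free end is at about (292,222) in the top view. The wedge's grip block points to the lower left and its tip to the upper right in the top view. I move over the wedge and work out the stand geometry at the same time.

```bash
python3 -m creep '[[1,[0,0,0],0.73],[1,[-0.8,-0.9,0],0],[1,[-0.8,-0.9,0],0],[1,[-0.8,-0.9,0],0],[1,[-0.8,-0.9,0],0],[1,[-0.8,-0.9,0],0],[1,[-0.8,-0.9,0],0],[1,[-0.8,-0.9,0],0],[1,[-0.8,-0.9,0],0],[1,[-0.8,-0.9,0],0],[1,[-0.8,-0.9,0],0],[1,[-0.8,-0.9,0],0]]'
python3 - <<'E'
from h import *
f=lambda x,y:((x-350)/5.714+255-.4,y/5.714+170-.4); g=lambda x,y:(x/5+275-.4,y/5+185-.4)
print("free",onz("top",f(563,300),112),"clip",onz("top",f(558,245),123),"cheekend",onz("top",f(541,125),119))
for p in [(463,346),(648,318),(425,108)]: print("base",onz("top",f(*p),6).round(1))
for a,b,n in[((82,160),(563,300),"free"),((112,135),(558,245),"clip")]: print(n,tri(g(*a),f(*b)))
E
```

```text
t: 1.3
ee_pos: [328.9, 210.8, 231.2]
orientation: [0.205, 0.979, -0.0, 0.0]
force: [0.8, -0.3, 0.4]
opening: 85.6
grip_force: 0.0
free [535.26680858 -17.27587683 112.        ] clip [560.185014   -15.22418896 123.        ] cheekend [620.63642069  -9.03328223 119.        ]
base [531.1  30.6   6. ]
base [543.5 -66.2   6. ]
base [659.1  47.6   6. ]
free (array([536.80263255, -18.25837078, 114.17792274]), np.float64(4.346863943822256))
clip (array([560.29933595, -15.18026862, 121.41308128]), np.float64(0.4555730128313654))
```

```bash
python3 -m creep '[[1,[-0.95,-1,0],0],[1,[-0.95,-1,0],0],[1,[-0.95,-1,0],0],[1,[-0.95,-1,0],0],[1,[-0.95,-1,0],0],[1,[-0.95,-1,0],0],[1,[-0.95,-1,0],0],[1,[-0.95,-1,0],0],[1,[-0.95,-1,0],0],[1,[-0.95,-1,0],0],[1,[-0.95,-1,0],0],[1,[-0.95,-1,0],0]]'
python3 -m creep '[[1,[0,-0.9,0],0],[1,[0,0,1],0],[1,[0,0,1],0],[1,[0,0,1],0],[1,[0,0,1],0],[1,[0,0,1],0],[1,[0,0,0],0]]'
python3 - <<'E'
from h import *
snap("side","s1",(290,240,410,340),4); snap("top","t1")
print(arm.get_obs()["ee_pos"],arm.get_obs()["force"])
E
```

```text
t: 2.5
ee_pos: [498.1, -256.4, 231.0]
orientation: [0.205, 0.979, 0.0, -0.0]
force: [0.1, 0.3, 0.9]
opening: 85.2
grip_force: 0.0
t: 3.2
ee_pos: [485.2, -278.1, 78.1]
orientation: [0.205, 0.979, 0.001, -0.003]
force: [0.7, -0.8, 0.4]
opening: 85.3
grip_force: 0.0
[ 487.04484345 -279.31868573   81.55294145] [-0.19148478 -0.38107022  0.19020236]
```

View pics/s1.png

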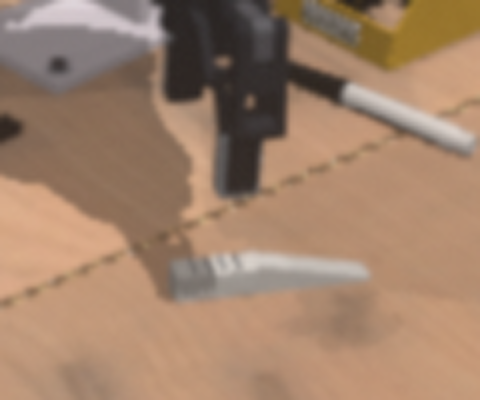

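The open gripper hangs above the wedge: its tip is at side (382,308) and its rear lower corner at (333,314).

```bash
python3 - <<'E'
from h import *
print("tip",onz("side",(381.8,307.8),1),"corner",onz("side",(332.7,314.3),0))
o=np.array([492,-283.]);u=np.array([.916,-.401]);n=np.array([.401,.916])
for p in [(86,0,1),(-23,-8,0),(-23,8,18),(-23,-8,18)]:
    w=[*(o+u*p[0]+n*p[1]),p[2]]; print(p,proj("side",w).round(1),proj("top",w).round(1))
E
```

```text
tip [ 570.6488414  -317.43427782    1.        ] corner [ 470.35794257 -273.27490917    0.        ]
(86, 0, 1) [381.9 307.8] [388.9 214.6]
(-23, -8, 0) [334.1 316.6] [379.2 248.8]
(-23, 8, 18) [332.4 305.1] [375.5 246. ]
(-23, -8, 18) [334.5 309.6] [380.5 248. ]
```

```bash
python3 -m creep '[[1,[0,-0.05,0.8],0],[1,[0,0,0.8],0],[1,[0,0,0.6],0],[1,[0,0,0.38],0],[1,[0,0,0],0],[-1,[0,0,0],0],[-1,[0,0,0],0],[-1,[0,0,0],0],[-1,[0,0,0],0],[-1,[0,0,0],0],[-1,[0,0,0],0],[-1,[0,0,0],0]]'
```

```text
t: 4.5
ee_pos: [486.7, -280.9, 4.4]
orientation: [0.205, 0.979, -0.0, 0.0]
force: [-1.6, 0.5, 9.4]
opening: 14.4
grip_force: 59.1
```

```bash
python3 -m creep '[[-1,[0,0,-0.2],0],[-1,[0,0,-0.8],0],[-1,[0,0,-0.9],0],[-1,[0,0,-0.9],0],[-1,[0,0,-0.9],0],[-1,[0,0,-0.9],0],[-1,[0,0,0],-0.86],[-1,[0,0,0],-0.86],[-1,[0,0,0],-0.86],[-1,[0,0,0],-0.86],[-1,[0,0,0],-0.86],[-1,[0,0,0],-0.86]]'
python3 -m creep '[[-1,[0.1,0.6,0],0],[-1,[0.1,0.9,0],0],[-1,[0.1,1,0],0],[-1,[0.1,1,0],0],[-1,[0.1,1,0],0],[-1,[0.1,1,0],0],[-1,[0.1,1,0],0],[-1,[0.1,1,0],0],[-1,[0.03,0.7,0],0],[-1,[0,0.3,0],0],[-1,[0,0,0],0],[-1,[0,0,0],0]]'
python3 - <<'E'
from h import *
o=arm.get_obs();print(o["ee_pos"],o["orientation"],o["force"],o["ft_torque"])
a=snap("side","s2"); b=snap("top","t2")
A=cv2.resize(a[175:260,255:345],(400,378),interpolation=cv2.INTER_CUBIC);B=cv2.resize(b[180:270,250:340],(400,400),interpolation=cv2.INTER_CUBIC)
z=np.zeros((400,800,3),np.uint8);z[:378,:400]=A;z[:,400:]=B;cv2.imwrite("pics/z2.png",z[...,::-1])
E
```

```text
t: 5.7
ee_pos: [486.4, -280.7, 142.2]
orientation: [-0.066, 0.998, 0.0, -0.0]
force: [0.5, 1.2, -0.1]
opening: 14.5
grip_force: 58.7
t: 6.9
ee_pos: [429.7, -31.6, 142.0]
orientation: [-0.064, 0.998, -0.0, 0.0]
force: [-0.4, -1.1, -0.9]
opening: 14.2
grip_force: 58.8
[429.7229395  -31.6078071  142.04705265] [-6.41497767e-02  9.97940225e-01 -1.74088247e-04  2.90041683e-04] [-0.37071882 -1.0675465  -0.89900961] [-0.02717317 -0.00469315 -0.01152036]
```

View pics/z2.png

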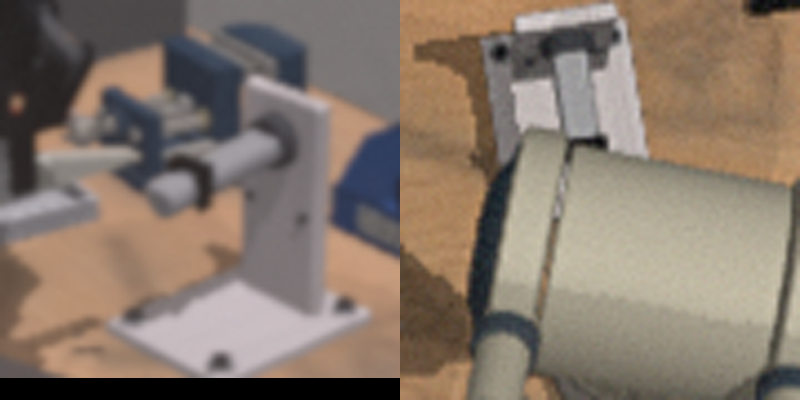

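The wedge is held level. In the side view its tip is at about (286.7,210.3) and the spindle's free end is centred at (292,219). The arm hides the top view, so I use the first top picture to refine the spindle axis.

```bash
python3 - <<'E'
from h import *
t=cv2.imread("pics/t0.png");g=cv2.cvtColor(t,6).astype(float)
for r in range(190,225):
    print(r,g[r,279:302].astype(int))
f=proj("side",(520.6,-19.9,137.6));print("tip pred",f)
s=cv2.cvtColor(cv2.imread("pics/s2_full.png"),6)
print(s[203:226,282:308])
E
```

```text
190 [ 77  77  55  43  44  47  57  55  64  61  66  69  65  50  48  89  82  86
 127 161 181 196 172]
191 [ 78  79  52  36  41  53  70  88  93  93 102 118 100  55  47  63  68  89
 166 186 192 197 190]
192 [ 73  72  67  46  48  70 118 142 160 162 159 164 152  92  72  77  90 103
 182 186 190 197 191]
193 [ 50  69  78  74  64  97 155 164 162 164 165 166 162 107  81  87  87 116
 188 188 189 195 197]
194 [ 52  72  84  89  84  86 154 172 161 163 159 162 165 109  80  80  88 135
 188 190 185 192 193]
195 [ 81  96  88  89  87  87 151 167 160 162 156 166 163 115 105 120 124 169
 186 194 184 195 194]
196 [ 85  84  90  88  91  88 135 161 167 160 158 160 166 127 154 184 194 191
 188 186 186 193 189]
197 [107 115 124 127 138 115 123 160 166 160 163 159 161 145 167 184 194 194
 188 188 184 188 197]
198 [158 170 194 197 198 141 126 160 165 157 160 158 160 141 152 180 191 189
 189 189 188 189 192]
199 [190 192 192 198 195 146 116 158 162 162 161 159 160 153 141 174 178 192
 189 181 192 187 194]
200 [192 189 191 195 197 167 109 155 166 164 160 163 162 163 144 175 180 192
 187 185 188 186 195]
201 [193 19
[... 4209 characters left out ...]
19  99  72
   49  54  88 124 144 151 152 153]
 [152 151 150 148 145 137 119 101  95  95 104 118 126 124 116 107  91  65
   47  59  95 133 153 157 157 156]
 [153 153 152 152 151 147 133 112  98  93  96 106 112 112 112 113 105  80
   62  80 113 142 156 159 159 158]
 [156 156 154 155 154 152 144 126 107  97  96 103 110 119 131 139 133 113
  101 120 140 153 159 161 161 161]
 [156 156 156 155 156 154 151 140 124 111 109 116 128 138 146 149 147 139
  136 144 150 154 157 161 161 161]
 [154 151 151 152 152 152 151 147 140 135 135 138 145 148 151 151 150 148
  148 149 149 152 155 158 161 161]
 [148 148 148 149 149 150 150 149 147 148 148 149 150 151 152 151 150 150
  150 150 150 150 151 154 158 160]]
```

```bash
python3 - <<'E'
from h import *
for uv,z in(((292.6,222.4),112.5),((292.1,219),113),((289.1,201),117),((288.2,193),119),((291.0,212.5),123)): print(uv,onz("top",uv,z).round(1))
# side view: rays of clip top & spindle using y from axis line (plane through axis, vertical)
def onplane(n,uv,p,yaw):
    o,v=ray(n,uv);nn=np.array([-np.sin(yaw),np.cos(yaw),0]);return o+v*(((np.array(p)-o)@nn)/(v@nn))
for yw in (6,7.3):
  yw=np.radians(yw)
  # far flat edge (y+9.5): upper silhouette of spindle, side px
  nn=np.array([-np.sin(yw),np.cos(yw),0])
  for uv in((291,213.6),(294,212.6),(304.5,206),(308,204.3)): print(uv,onplane("side",uv,np.array([535.3,-17,113])+9.5*nn,yw).round(1))
E
python3 - <<'E'
import cv2
s=cv2.cvtColor(cv2.imread("pics/s2_full.png"),6)
print(s[196:216,304:320])
E
```

```text
(292.6, 222.4) [534.3 -19.2 112.5]
(292.1, 219) [543.8 -18.1 113. ]
(289.1, 201) [593.9 -11.3 117. ]
(288.2, 193) [616.3  -9.4 119. ]
(291.0, 212.5) [560.1 -15.2 123. ]
(291, 213.6) [547.7  -6.1 115.7]
(294, 212.6) [557.8  -5.1 115.6]
(304.5, 206) [593.7  -1.3 123.9]
(308, 204.3) [606.   -0.  125.3]
(291, 213.6) [548.   -5.8 115.5]
(294, 212.6) [558.2  -4.5 115.3]
(304.5, 206) [5.948e+02 2.000e-01 1.231e+02]
(308, 204.3) [607.3   1.8 124.4]
[[ 57  56  55  55  73 108 123 124 124 125 126 131 139 147 158 168]
 [ 57  56  55  56  73 108 124 122 121 121 119 118 119 123 131 140]
 [ 57  57  56  55  73 107 123 122 121 120 116 114 115 116 118 120]
 [ 57  55  56  56  71 103 120 122 121 117 113 108 107 108 114 115]
 [ 55  56  56  56  70 100 119 121 116 108  99  92  90  93 100 109]
 [ 57  56  57  57  70 100 116 114 103  89  81  79  79  82  88  99]
 [ 58  57  57  57  69  98 108  96  79  68  63  68  74  80  81  87]
 [ 57  57  56  57  70  96 102  93  80  67  58  59  66  73  78  80]
 [ 58  57  57  59  74 103 120 124 120 101  81  70  65  68  74  76]
 [ 58  61  66  77  99 125 144 150 147 138 124 108  92  76  71  72]
 [ 76  85 101 120 136 149 156 158 158 156 149 141 130 101  73  67]
 [115 126 139 149 155 158 160 160 161 159 155 150 139 111  77  64]
 [145 152 156 158 160 162 161 159 158 153 148 142 130 109  81  63]
 [157 159 160 159 159 159 157 153 149 142 135 127 117  99  76  60]
 [159 160 159 159 157 154 150 142 136 128 120 111 100  84  66  56]
 [158 159 158 154 150 143 136 128 121 112 104  94  81  67  59  63]
 [152 155 150 144 138 130 122 114 107 100  93  82  73  69  73  85]
 [145 145 138 131 123 116 108 103 100  98  98  94  91  91  94 100]
 [134 132 125 117 111 104 102 103 102 102 103 103 102 102 103 109]
 [119 118 112 104 100  99 103 106 106 104 104 105 105 104 105 111]]
```

```bash
python3 -m creep '[[-1,[0,-0.02,0],0.05],[-1,[-0.2,0,0.1],0],[-1,[-0.25,0,0.3],0],[-1,[-0.2,0,0.2],0],[-1,[0,0,0],0],[-1,[0,0,0],0]]'
python3 - <<'E'
from h import *
o=arm.get_obs();print(o["ee_pos"],o["force"])
a=snap("side","s3",(265,185,325,230),12)
E
```

```text
t: 7.6
ee_pos: [448.5, -29.1, 123.4]
orientation: [-0.062, 0.998, 0.0, -0.001]
force: [0.9, -0.0, 0.1]
opening: 14.4
grip_force: 58.8
[448.52495932 -29.11727874 123.44879573] [ 0.8514147  -0.0175013   0.13922687]
```

View pics/s3.png

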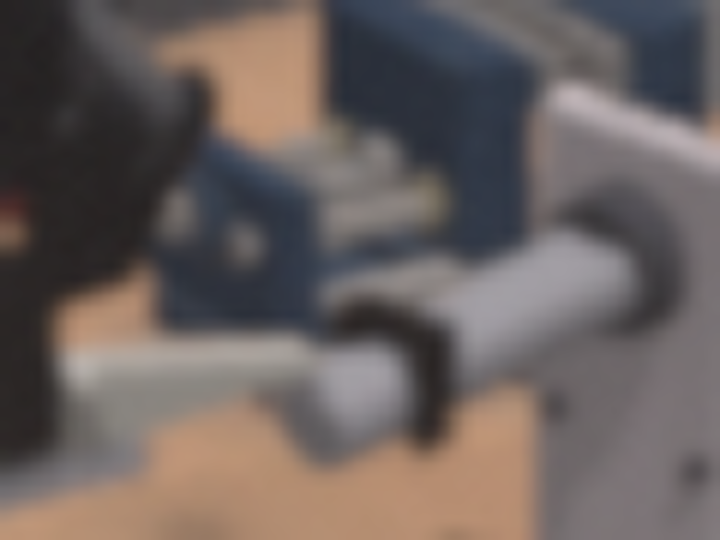

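In this crop the tip is at about side (291,213.7), just over the flat's free end. The clip is at (300,214), still ahead of it. I compare that with the prediction and start a gentle descent.

```bash
python3 - <<'E'
from h import *
u=np.array([.9925,.122,0]);n=np.array([-.122,.9925,0]);tip=np.array([539.5,-17.8,119])
for d in(-6.5,0,6.5): print("tip",d,proj("side",tip+d*n).round(1),proj("side",tip+d*n+[0,0,2]).round(1))
f=np.array([534.5,-18.8,112.5])
for d in(-9.5,0,9.5): print("free flat",d,proj("side",f+d*n).round(1))
print("centre",proj("side",f-[0,0,7]))
E
for i in 1; do python3 -m creep '[[-1,[0,0,0.05],0],[-1,[0,0,0.05],0],[-1,[0,0,0],0]]' | egrep 'ee_pos|force'; done
```

```text
tip -6.5 [292.6 215.5] [292.6 214.8]
tip 0 [290.9 214.7] [290.9 214. ]
tip 6.5 [289.2 213.9] [289.2 213.2]
free flat -9.5 [292.  218.8]
free flat 0 [289.5 217.7]
free flat 9.5 [287.  216.5]
centre [289.53292174 220.19812963]
ee_pos: [448.5, -29.3, 120.8]
force: [0.1, -0.1, -1.0]
grip_force: 58.8
```

```bash
python3 -m creep '[[-1,[0,0,0.015],0],[-1,[0,0,0],0]]' | egrep 'ee_pos|^force'
python3 -m creep '[[-1,[0,0,0.015],0],[-1,[0,0,0],0]]' | egrep 'ee_pos|^force'
python3 -m creep '[[-1,[0,0,0.015],0],[-1,[0,0,0],0]]' | egrep 'ee_pos|^force'
```

```text
ee_pos: [448.7, -29.3, 120.5]
force: [0.3, -0.5, -0.7]
ee_pos: [448.6, -29.3, 120.0]
force: [0.3, -0.7, -1.0]
ee_pos: [448.7, -29.3, 119.5]
force: [0.2, -0.1, -0.6]
```

```bash
python3 -m creep '[[-1,[0,0,0.015],0],[-1,[0,0,0],0]]' | egrep 'ee_pos|^force'
python3 -m creep '[[-1,[0,0,0.015],0],[-1,[0,0,0],0]]' | egrep 'ee_pos|^force'
```

```text
ee_pos: [448.6, -29.3, 119.0]
force: [-0.2, -0.5, -1.0]
ee_pos: [448.7, -29.2, 118.6]
force: [0.5, -0.0, -0.5]
```

```bash
python3 -m creep '[[-1,[0,0,0.015],0],[-1,[0,0,0],0]]' | egrep 'ee_pos|^force'
python3 -m creep '[[-1,[0,0,0.015],0],[-1,[0,0,0],0]]' | egrep 'ee_pos|^force'
```

```text
ee_pos: [448.7, -29.3, 118.1]
force: [0.5, 0.4, -0.7]
ee_pos: [448.7, -29.3, 117.7]
force: [-0.1, -0.5, -0.9]
```

```bash
python3 -m creep '[[-1,[0,0,0.015],0],[-1,[0,0,0],0]]' | egrep 'ee_pos|^force'
python3 -m creep '[[-1,[0,0,0.015],0],[-1,[0,0,0],0]]' | egrep 'ee_pos|^force'
```

```text
ee_pos: [448.7, -29.3, 117.2]
force: [-0.3, -0.1, -0.5]
ee_pos: [448.6, -29.3, 116.8]
force: [-0.2, -0.0, 0.0]
```

```bash
python3 -m creep '[[-1,[0,0,0.01],0],[-1,[0,0,0],0]]' | egrep 'ee_pos|^force'
python3 -m creep '[[-1,[0,0,0.01],0],[-1,[0,0,0],0]]' | egrep 'ee_pos|^force'
```

```text
ee_pos: [448.7, -29.3, 116.5]
force: [0.1, -0.2, 0.5]
ee_pos: [448.7, -29.3, 116.2]
force: [-0.6, -0.4, 1.0]
```

Contact with the flat came at TCP z ≈ 117 and is soft, about 2 N/mm. I ease off, move 7 mm forward and feel for the slope.

```bash
python3 -m creep '[[-1,[0,0,-0.01],0],[-1,[-0.08,0,-0.01],0],[-1,[-0.08,0,-0.01],0],[-1,[-0.08,0,-0.01],0],[-1,[0,0,0],0],[-1,[0,0,0],0]]' | egrep 'ee_pos|^force'
python3 -m creep '[[-1,[0,0,0.01],0],[-1,[0,0,0],0]]' | egrep 'ee_pos|^force'
```

```text
ee_pos: [455.9, -28.4, 117.4]
force: [0.0, -0.4, -0.1]
ee_pos: [455.8, -28.4, 117.1]
force: [0.8, 0.3, 0.5]
```

```bash
python3 -m creep '[[-1,[-0.05,0,-0.0045],0],[-1,[-0.05,0,-0.0045],0],[-1,[0,0,0],0]]' | egrep 'ee_pos|^force'
python3 -m creep '[[-1,[-0.05,0,-0.0045],0],[-1,[0,0,0],0]]' | egrep 'ee_pos|^force'
python3 -m creep '[[-1,[-0.04,0,-0.0035],0],[-1,[0,0,0],0]]' | egrep 'ee_pos|^force'
```

```text
ee_pos: [459.1, -28.0, 117.4]
force: [0.5, -0.1, 0.9]
ee_pos: [460.5, -27.8, 117.5]
force: [-0.7, 0.3, 0.6]
ee_pos: [461.6, -27.7, 117.7]
force: [0.2, 0.4, 0.6]
```

```bash
python3 -m creep '[[-1,[-0.04,0,-0.0035],0],[-1,[0,0,0],0]]' | egrep 'ee_pos|^force'
python3 -m creep '[[-1,[-0.04,0,-0.0035],0],[-1,[0,0,0],0]]' | egrep 'ee_pos|^force'
```

```text
ee_pos: [462.8, -27.5, 117.8]
force: [-0.6, 0.5, 0.9]
ee_pos: [464.0, -27.4, 117.9]
force: [-0.1, -0.2, 1.6]
```

```bash
python3 -m creep '[[-1,[-0.04,0,-0.015],0],[-1,[0,0,0],0]]' | egrep 'ee_pos|^force'
python3 -m creep '[[-1,[-0.04,0,-0.004],0],[-1,[0,0,0],0]]' | egrep 'ee_pos|^force'
```

```text
ee_pos: [465.2, -27.2, 118.3]
force: [0.9, -0.1, -0.7]
ee_pos: [466.4, -27.1, 118.4]
force: [0.5, 0.3, 0.3]
```

```bash
python3 -m creep '[[-1,[-0.04,0,-0.004],0],[-1,[0,0,0],0]]' | egrep 'ee_pos|^force'
python3 -m creep '[[-1,[-0.04,0,-0.004],0],[-1,[0,0,0],0]]' | egrep 'ee_pos|^force'
```

```text
ee_pos: [467.6, -26.9, 118.6]
force: [-0.2, -0.6, 0.6]
ee_pos: [468.8, -26.8, 118.7]
force: [0.7, -0.2, 0.3]
```

```bash
python3 - <<'E'
from h import *
a=snap("side","s4",(275,190,325,228),15)
E
```

```text
(no output)
```

View pics/s4.png

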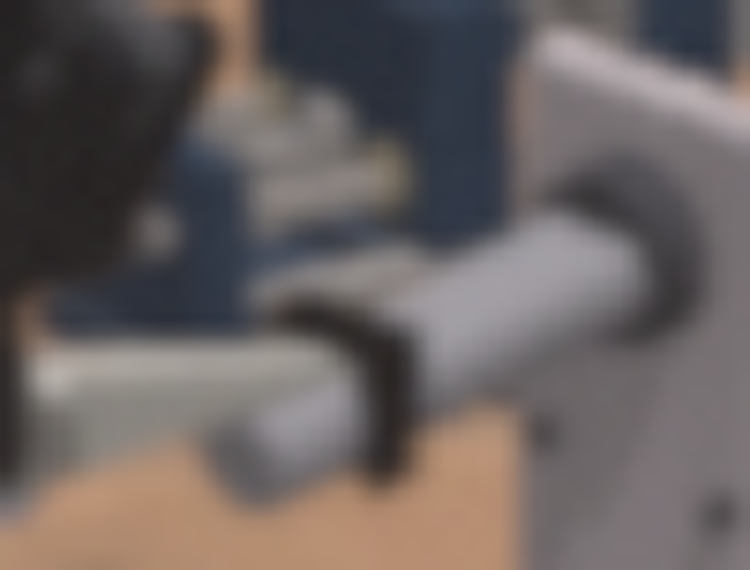

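The blade lies on the flat and its nose is just going under the clip's back, at crop (345,355), which is side (298,213.5). It looks centred, so I carry on.

```bash
python3 -m creep '[[-1,[-0.04,0,-0.004],0],[-1,[0,0,0],0]]' | egrep 'ee_pos|^force'
python3 -m creep '[[-1,[-0.04,0,-0.004],0],[-1,[0,0,0],0]]' | egrep 'ee_pos|^force'
```

```text
ee_pos: [470.0, -26.7, 118.8]
force: [0.0, 0.2, -0.7]
ee_pos: [471.1, -26.5, 118.9]
force: [0.0, 0.5, 0.6]
```

```bash
python3 -m creep '[[-1,[-0.04,0,-0.004],0],[-1,[0,0,0],0]]' | egrep 'ee_pos|^force'
python3 -m creep '[[-1,[-0.04,0,-0.004],0],[-1,[0,0,0],0]]' | egrep 'ee_pos|^force'
```

```text
ee_pos: [472.2, -26.3, 119.0]
force: [-0.7, -1.1, 0.9]
ee_pos: [473.4, -26.2, 119.1]
force: [-1.7, 0.0, 1.2]
```

```bash
python3 -m creep '[[-1,[-0.04,0,-0.008],0],[-1,[0,0,0],0]]' | egrep 'ee_pos|^force'
python3 -m creep '[[-1,[-0.04,0,-0.005],0],[-1,[0,0,0],0]]' | egrep 'ee_pos|^force'
```

```text
ee_pos: [474.7, -26.1, 119.4]
force: [-1.8, -0.0, 1.5]
ee_pos: [476.0, -25.9, 119.6]
force: [-1.5, -0.8, 0.1]
```

```bash
python3 -m creep '[[-1,[-0.04,0,-0.005],0],[-1,[0,0,0],0]]' | egrep 'ee_pos|^force'
python3 -m creep '[[-1,[-0.04,0,-0.005],0],[-1,[0,0,0],0]]' | egrep 'ee_pos|^force'
```

```text
ee_pos: [477.1, -25.8, 119.7]
force: [-1.4, -0.1, 1.1]
ee_pos: [478.2, -25.6, 119.8]
force: [-1.6, -0.1, 1.0]
```

```bash
python3 -m creep '[[-1,[-0.04,0,-0.005],0],[-1,[-0.04,0,-0.005],0],[-1,[0,0,0],0]]' | egrep 'ee_pos|^force'
python3 -m creep '[[-1,[-0.04,0,-0.004],0],[-1,[-0.04,0,-0.004],0],[-1,[0,0,0],0]]' | egrep 'ee_pos|^force'
```

```text
ee_pos: [480.6, -25.3, 120.1]
force: [-3.0, -0.6, -0.1]
ee_pos: [483.2, -25.0, 120.4]
force: [-1.9, -0.3, 0.6]
```

```bash
python3 -m creep '[[-1,[-0.04,0,-0.005],0],[-1,[-0.04,0,-0.005],0],[-1,[0,0,0],0]]' | egrep 'ee_pos|^force'
python3 -m creep '[[-1,[-0.04,0,-0.004],0],[-1,[-0.04,0,-0.004],0],[-1,[0,0,0],0]]' | egrep 'ee_pos|^force'
```

```text
ee_pos: [485.4, -24.7, 120.7]
force: [-3.5, -0.7, 0.6]
ee_pos: [488.0, -24.4, 121.0]
force: [-2.5, 0.6, 0.1]
```

```bash
python3 -m creep '[[-1,[-0.04,0,-0.004],0],[-1,[-0.04,0,-0.004],0],[-1,[0,0,0],0]]' | egrep '^t:|ee_pos|^force'
python3 -m creep '[[-1,[-0.04,0,-0.0045],0],[-1,[-0.04,0,-0.0045],0],[-1,[0,0,0],0]]' | egrep 'ee_pos|^force'
```

```text
t: 16.0
ee_pos: [490.5, -24.1, 121.2]
force: [-2.4, 0.1, 1.1]
ee_pos: [492.8, -23.9, 121.5]
force: [-1.4, -0.7, 0.9]
```

```bash
python3 -m creep '[[-1,[-0.04,0,-0.0045],0],[-1,[-0.04,0,-0.0045],0],[-1,[0,0,0],0]]' | egrep 'ee_pos|^force'
python3 -m creep '[[-1,[-0.04,0,-0.0045],0],[-1,[-0.04,0,-0.0045],0],[-1,[0,0,0],0]]' | egrep 'ee_pos|^force'
```

```text
ee_pos: [495.1, -23.6, 121.7]
force: [-2.3, 0.2, 1.2]
ee_pos: [497.4, -23.3, 122.0]
force: [-2.2, -0.1, -0.1]
```

```bash
python3 -m creep '[[-1,[-0.04,0,-0.005],0],[-1,[-0.04,0,-0.005],0],[-1,[0,0,0],0]]' | egrep '^t:|ee_pos|^force'
python3 -m creep '[[-1,[-0.04,0,-0.0045],0],[-1,[-0.04,0,-0.0045],0],[-1,[0,0,0],0]]' | egrep 'ee_pos|^force'
```

```text
t: 17.2
ee_pos: [500.1, -23.0, 122.4]
force: [-1.6, -0.5, -0.1]
ee_pos: [502.4, -22.7, 122.6]
force: [0.3, 0.2, 0.5]
```

```bash
python3 -m creep '[[-1,[-0.04,0,-0.005],0],[-1,[-0.04,0,-0.005],0],[-1,[0,0,0],0]]' | egrep 'ee_pos|^force'
python3 -m creep '[[-1,[0,0,0],0]]' | egrep 'ee_pos|^force'; python3 - <<'E'
from h import *
a=snap("side","s5",(275,185,325,225),15)
E
```

```text
ee_pos: [504.8, -22.4, 122.9]
force: [-0.4, 0.0, 1.3]
ee_pos: [504.7, -22.4, 122.9]
force: [0.8, 0.3, 0.9]
```

fx has fallen to about zero, so the clip has probably sprung off. I check that in the picture.

View pics/s5.png

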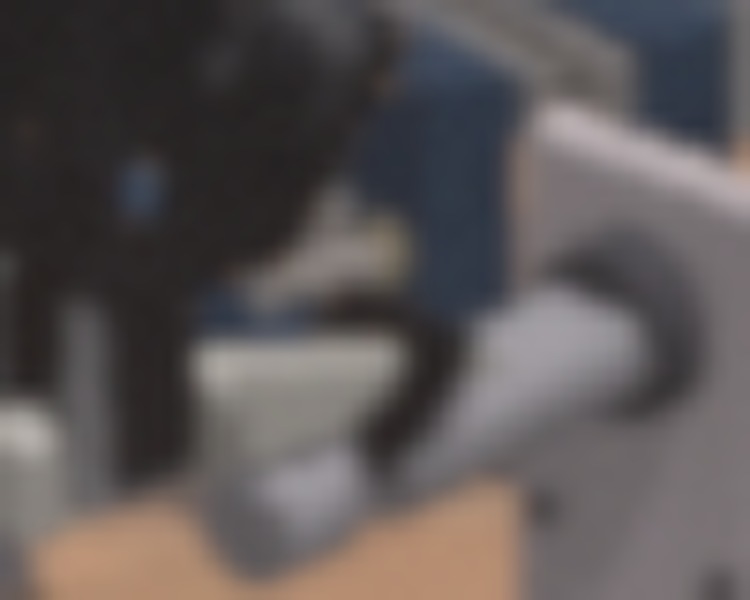

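The clip has come off. It stands askew astride the wedge, at crop (400,370), which is side (301.5,209.5), with its legs still beside the spindle. I lift slowly and straight up, and measure the tray.

```bash
python3 -m creep '[[-1,[0,0,-0.02],0],[-1,[0,0,-0.04],0],[-1,[0,0,-0.06],0],[-1,[0,0,-0.08],0],[-1,[0,0,-0.08],0],[-1,[0,0,-0.08],0],[-1,[0,0,-0.06],0],[-1,[0,0,-0.03],0],[-1,[0,0,0],0]]'
python3 - <<'E'
from h import *
t=cv2.imread("pics/t0.png")[190:290,155:240];hsv=cv2.cvtColor(t,40)
m=(hsv[...,1]<60).astype(np.uint8)
m=cv2.morphologyEx(m,cv2.MORPH_OPEN,np.ones((5,5)))
c=max(cv2.findContours(m,0,2)[0],key=cv2.contourArea)[:,0]+[155,190]
r=cv2.minAreaRect(c.astype(np.float32));print(r)
P=np.array([onz("top",q,18)[:2] for q in cv2.boxPoints(r)]);print(P.round(1),P.mean(0))
d=[P[(i+1)%4]-P[i] for i in range(4)];print([(np.linalg.norm(v).round(1),np.degrees(np.arctan2(v[1],v[0])).round(1)) for v in d])
a=arm.capture("side");cv2.imwrite("pics/s6_full.png",a[...,::-1])
print(cv2.cvtColor(a,7)[190:222,290:316])
E
```

```text
t: 18.85
ee_pos: [504.4, -22.4, 136.4]
orientation: [-0.061, 0.998, -0.0, 0.0]
force: [0.4, 0.6, -0.5]
opening: 14.8
grip_force: 58.8
((199.45005798339844, 239.49832153320312), (55.435882568359375, 74.79180145263672), 1.9091522693634033)
[[401.2 336.3]
 [624.  332. ]
 [614.2 165.7]
 [392.7 174.6]] [508.04229868 252.17407833]
[(np.float64(222.8), np.float64(-1.1)), (np.float64(166.6), np.float64(-93.4)), (np.float64(221.7), np.float64(177.7)), (np.float64(162.0), np.float64(87.0))]
[[ 37  38  36  35  38  37  43  54  58  52  53  57  62  65  65  65  63  64
   69  83 100 105  95  91  96 101]
 [ 37  36  36  36  35  36  41  52  54  49  49  50  53  56  57  59  56  56
   58  73  96 114 113 105 101 102]
 [ 37  37  36  36  37  37  42  46  49  49  49  48  50  51  55  56  55  54
   58  74 108 145 160 154 136 121]
 [ 37  36  37  36  37  39  43  46  48  47  47  49  50  52  54  54  55  55
   61  85 121 155 173 176 169 158]
 [ 38  37  37  37  39  43  47  48  48  48  48  48  49  53  54  54  55  56
   67  97 121 138 152 163 170 172]
 [ 38  37  39  40  51  62  64  56  50  48  48  48  49  52  54  55  54
[... 2174 characters left out ...]
18 111 104
  100  99  99 103 103 103 104 105]
 [119 133 144 154 159 160 159 157 150 143 135 124 116 114 110 107 107 103
   98  98 100 102 103 104 104 104]
 [110 120 129 143 153 155 152 146 139 129 119 110 104 103 106 113 122 125
  121 110  97  94  98 103 104 105]
 [ 95  99 108 127 143 146 143 134 125 116 106 100 104 114 126 134 141 144
  139 118  89  81  93 102 105 105]
 [ 90  91 100 121 135 136 129 121 115 114 112 116 127 137 145 148 151 152
  147 124  92  82  95 102 104 105]
 [ 90  90  97 114 125 123 116 111 116 127 133 138 142 146 149 150 150 150
  146 127 104  96 100 103 105 106]
 [ 93  90  96 106 112 111 111 116 128 140 145 148 148 149 150 149 149 149
  145 128 109 104 104 105 104 107]]
```

The pixels show the clip's leg upright and higher, at side (302,203–212), so the clip rides up with the wedge. I lift further and start a slow traverse to the tray.

```bash
python3 -m creep '[[-1,[0,0,-0.04],0],[-1,[0,0,-0.08],0],[-1,[0,0,-0.12],0],[-1,[0,0,-0.12],0],[-1,[0,0,-0.12],0],[-1,[0,0,-0.08],0],[-1,[0,0,-0.04],0],[-1,[0,0.03,0],0],[-1,[0,0.08,0],0],[-1,[0,0.13,0],0],[-1,[0,0.18,0],0],[-1,[0,0.23,0],0]]'
python3 -m creep '[[-1,[-0.01,0.28,0],0],[-1,[-0.02,0.32,0],0],[-1,[-0.03,0.35,0],0],[-1,[-0.03,0.35,0],0],[-1,[-0.03,0.35,0],0],[-1,[-0.03,0.35,0],0],[-1,[-0.03,0.35,0],0],[-1,[-0.03,0.35,0],0],[-1,[-0.03,0.35,0],0],[-1,[-0.03,0.35,0],0],[-1,[-0.03,0.35,0],0],[-1,[-0.03,0.35,0],0]]'
python3 -m creep '[[-1,[-0.03,0.35,0],0],[-1,[-0.03,0.35,0],0],[-1,[-0.03,0.35,0],0],[-1,[-0.03,0.35,0],0],[-1,[-0.03,0.35,0],0],[-1,[-0.03,0.35,0],0],[-1,[-0.03,0.35,0],0],[-1,[-0.03,0.35,0],0],[-1,[-0.03,0.35,0],0],[-1,[-0.02,0.32,0],0],[-1,[-0.01,0.28,0],0],[-1,[0,0.23,0],0]]'
python3 -m creep '[[-1,[0,0.18,0],0],[-1,[0,0.13,0],0],[-1,[0,0.08,0],0],[-1,[0,0.03,0],0],[-1,[0,0,0],0]]'
python3 - <<'E'
from h import *
a=snap("side","s7"); b=snap("top","t7")
p=arm.get_obs()["ee_pos"]; print(p,proj("side",p),proj("top",p))
A=cv2.resize(a[150:250,190:290],(400,400),interpolation=cv2.INTER_CUBIC);B=cv2.resize(b[180:280,160:260],(400,400),interpolation=cv2.INTER_CUBIC)
cv2.imwrite("pics/z7.png",np.hstack([A,B])[...,::-1])
E
```

```text
t: 20.1
ee_pos: [501.9, -2.5, 154.3]
orientation: [-0.061, 0.998, 0.0, -0.0]
force: [0.9, 0.2, -1.3]
opening: 14.2
grip_force: 58.8
t: 21.3
ee_pos: [496.7, 121.1, 154.3]
orientation: [-0.061, 0.998, 0.0, -0.0]
force: [-0.1, -0.3, -1.4]
opening: 14.2
grip_force: 58.8
t: 22.5
ee_pos: [490.9, 240.6, 154.3]
orientation: [-0.062, 0.998, 0.0, -0.0]
force: [0.0, -0.2, -0.6]
opening: 14.2
grip_force: 58.8
t: 23.0
ee_pos: [489.5, 252.3, 154.3]
orientation: [-0.061, 0.998, -0.0, 0.0]
force: [0.7, 1.1, -0.9]
opening: 14.4
grip_force: 58.8
[489.48829957 252.15555086 154.33143263] [223.99664027 176.60134186] [191.58405585 238.64959742]
```

View pics/z7.png

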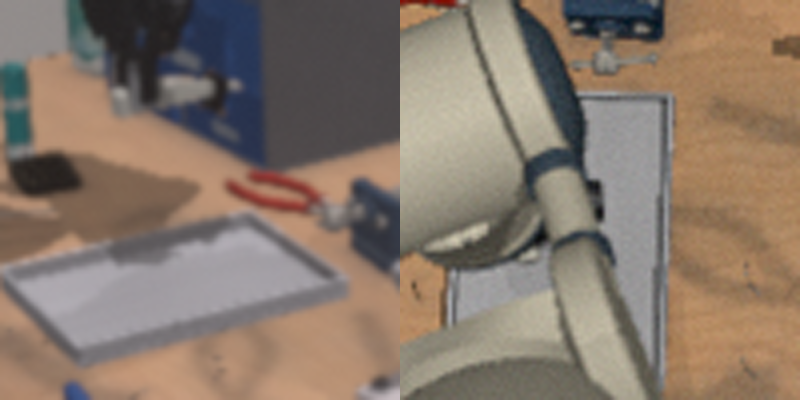

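The clip still stands astride the wedge, at crop (213,95), which is side (243,174), over the tray. I lower with ramps.

```bash
python3 -m creep '[[-1,[0,0,0.05],0],[-1,[0,0,0.12],0],[-1,[0,0,0.2],0],[-1,[0,0,0.28],0],[-1,[0,0,0.35],0],[-1,[0,0,0.4],0],[-1,[0,0,0.4],0],[-1,[0,0,0.4],0],[-1,[0,0,0.4],0],[-1,[0,0,0.35],0],[-1,[0,0,0.3],0],[-1,[0,0,0.25],0]]'
python3 -m creep '[[-1,[0,0,0.2],0],[-1,[0,0,0.15],0],[-1,[0,0,0.12],0],[-1,[0,0,0.1],0],[-1,[0,0,0.07],0],[-1,[0,0,0.05],0],[-1,[0,0,0.05],0],[-1,[0,0,0.05],0],[-1,[0,0,0.05],0],[-1,[0,0,0.05],0],[-1,[0,0,0],0]]'
```

```text
t: 24.3
ee_pos: [489.4, 252.3, 48.5]
orientation: [-0.061, 0.998, -0.0, -0.0]
force: [-0.3, -0.7, -0.3]
opening: 14.3
grip_force: 58.7
t: 25.4
ee_pos: [489.4, 252.3, 22.5]
orientation: [-0.061, 0.998, -0.0, -0.0]
force: [0.1, -0.9, -1.3]
opening: 14.2
grip_force: 58.8
```

```bash
python3 -m creep '[[-1,[0,0,0.05],0],[-1,[0,0,0.05],0],[-1,[0,0,0.05],0],[-1,[0,0,0.05],0],[-1,[0,0,0.05],0],[-1,[0,0,0.05],0],[-1,[0,0,0.05],0],[-1,[0,0,0.05],0],[-1,[0,0,0],0],[-1,[0,0,0],0]]' | egrep 'ee_pos|^force'
python3 -m creep '[[-1,[0,0,0.03],0],[-1,[0,0,0.02],0],[-1,[0,0,0],0]]' | egrep 'ee_pos|^force'
```

```text
ee_pos: [489.4, 252.3, 10.6]
force: [0.0, 0.8, -0.4]
ee_pos: [489.5, 252.4, 9.1]
force: [0.9, 0.2, -0.6]
```

```bash
python3 -m creep '[[-1,[0,0,0.03],0],[-1,[0,0,0],0]]' | egrep 'ee_pos|^force'
python3 -m creep '[[-1,[0,0,0.02],0],[-1,[0,0,0],0]]' | egrep 'ee_pos|^force'
```

```text
ee_pos: [489.4, 252.3, 8.1]
force: [-0.2, -0.6, -0.8]
ee_pos: [489.5, 252.3, 7.6]
force: [0.1, -0.7, -0.0]
```

```bash
python3 -m creep '[[0,[0,0,0],0],[0,[0,0,0],0],[0,[0,0,0],0],[0,[0,0,0],0],[0,[0,0,-0.1],0],[0,[0,0,-0.3],0],[0,[0,0,-0.6],0],[0,[0,0,-1],0],[0,[0,0,-1],0],[0,[0,0,-1],0],[0,[0,0,-1],0],[0,[0,0,-1],0]]'
python3 -m creep '[[0,[0.5,-1,0],0],[0,[0.5,-1,0],0],[0,[0.5,-1,0],0],[0,[0.5,-1,0],0],[0,[0.5,-1,0],0],[0,[0.5,-1,0],0],[0,[0.5,-1,0],0],[0,[0.5,-1,0],0],[0,[0.5,-1,0],0],[0,[0,0,0],0]]'
python3 - <<'E'
from h import *
a=snap("side","s8"); b=snap("top","t8")
A=cv2.resize(a[180:250,185:345],(800,350),interpolation=cv2.INTER_CUBIC);B=cv2.resize(b[170:290,140:330],(396,250),interpolation=cv2.INTER_CUBIC)
z=np.zeros((600,800,3),np.uint8);z[:350]=A;z[350:,:396]=B;z[350:,400:]=cv2.resize(b[200:270,175:287],(400,250),interpolation=cv2.INTER_CUBIC)
cv2.imwrite("pics/z8.png",z[...,::-1])
E
```

```text
t: 28.3
ee_pos: [489.2, 252.3, 189.7]
orientation: [-0.061, 0.998, 0.0, 0.0]
force: [-0.5, 0.2, -0.7]
opening: 42.8
grip_force: 0.0
t: 29.3
ee_pos: [387.4, -34.6, 188.2]
orientation: [-0.06, 0.998, -0.0, 0.0]
force: [0.5, 0.6, -0.3]
opening: 42.6
grip_force: 0.0
```

View pics/z8.png

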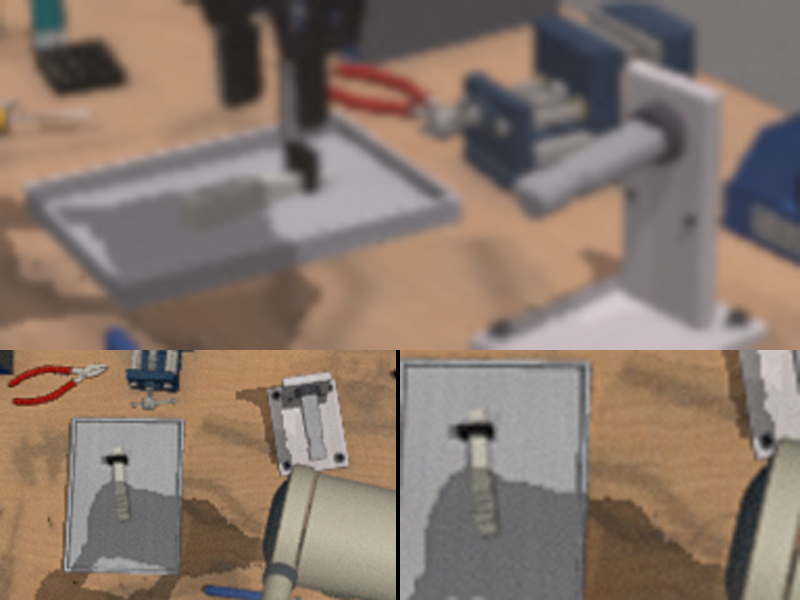

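Both parts are in the tray: the wedge lies on the floor and the clip stands over its blade. The spindle is bare and the bystanders are as they were, so I hand in.

```bash
python3 -c "
from cell import arm
print(arm.close_job())"
```

```text
the job is handed in; nothing more can be done
None
```

The job is handed in at about 29 s: the clip came off the spindle with only light wedge forces (readings at the end of each step stayed under 4 N), and the clip and the wedge are both in the tray, the clip standing on its legs astride the blade, with the other things on the bench left alone.

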